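Stack the illuminator's colour saucers in order of use

ROBOT

A 6-joint arm with a two-finger parallel gripper is mounted at the origin on the work surface. World frame = base frame: x ahead of the robot, y to its left, z up, the work surface at z = 0. Lengths are in m, angles in rad, forces in N, time in s.
With the tool pointing down it reaches from about 0.35 to 1 m from the base axis. Payload 7.1 kg.
Tool frame: the origin (TCP) lies between the finger pads; the fingertips stand 22 mm ahead of it and the grasp point (between the pads) lies 3 mm ahead of it; z points along the fingers, y is the line along which they close (so a half turn about z gives the same grasp; the last joint's range is limited). The gripper opens to 85 mm and grips with 20 to 120 N. Pads are 22 mm wide; open, the fingers measure 114 mm over their backs; the gripper's body (76 mm by 85 mm) begins 54 mm behind the grasp point. The pads swing forward as they close: fully open they stand 13 mm farther back than shut.
Start: joints at [1.301, 0.423, 1.63, -0, 1.089, -0.019], TCP at [0.155, 0.605, 0.22] pointing down, gripper open.
Joint ranges: [-3, 3], [-0.9, 2.11], [0.09, 2.58], [-1.31, 4.45], [0.11, 2.69], [-2.54, 2.54]. Speed limits (rad/s): [2.39, 2.39, 3.01, 3.14, 3.14, 3.14].

INTERFACE

Orientations are given as a rotation vector (axis times angle).
In Python, from rig import manip gives the robot as it stands. The module is installed in compiled form; this text tells all that it offers. Calls block until the motion is done:
- manip.move_to(position, orientation): joint-space move of the TCP to a pose.
- manip.servo_line(position, orientation=None, rate=0.15): straight line of the TCP; orientation=None keeps the orientation; rate is the mean speed in m/s.
- manip.set_joints(angles): joint-space move.
- manip.command_gripper(opening, f_grip=None): finger opening in m; f_grip is the grip in N (None keeps the last); returns when the fingers have stopped.
- manip.hold(seconds).
- manip.solve_ik(position, orientation): joint angles nearest the present ones, or None.
- manip.camera(name): name is "scene" or "side" or "wrist"; returns a dict with "image" (480x640x3 uint8, red, green, blue), "fx", "fy", "cx", "cy" (pixels), "cam_to_world" (4x4, takes a point from camera to world coordinates); the wrist camera has in their place "mount" (4x4, takes a point from camera to tool coordinates, whose origin is the TCP and whose axes are the flange's). Camera axes: x right, y down, z forward; pixel columns grow to the right and rows downward; lengths in m; the calibration is good to about 2 mm. A picture is of the moment at which its call begins: read the wrist's pose just before it. There is no depth.
A pose or a line that the arm cannot do raises manip.IKError and nothing moves.
- manip.sign_off(): hands the job in; it is judged then, once.
Readings, each from a call of its own:
- manip.get_time(): time.
- manip.get_joint_positions(): joint angles.
- manip.get_joint_vel(): joint speeds.
- manip.get_tau(): joint torques, N m.
- manip.get_position(): TCP position.
- manip.get_ee_rot(): TCP orientation.
- manip.get_contact_force(): force on the tool from outside, world axes, zero at the start.
- manip.get_torque(): the same for the moment, N m.
- manip.get_width(): finger opening in m.
- manip.get_grip_force(): force on a finger pad.
Only numpy, scipy, OpenCV 4.12 (cv2) and the standard library are available. Lean on these libraries where they do the work, as an engineer would, in place of code of your own. Each camera call takes 0.05 s, during which the arm holds its last target. There are 200 camera calls.

TASK

Put my colours away for the night: stack the saucers in the middle of the round cork mat, building up from the mat with red at the bottom, then green, then blue, then gold, each with its foot seated in the rim below, and finish with the white lid on the gold, so that tomorrow they come off in the order I lay them. It is porcelain, so set each piece down and do not drop it. Leave the black saucer, which I am still using, the ink bottle and the roll of tape where they are.

Things in the scene. Friction and masses are not known exactly. Their poses are not given: they have to be found in the camera images.
- red_saucer: white porcelain saucer, 60 mm across, 24 mm high, 80 g, with a flat cake of dry red paint and a red line outside. Straight wall from 5 mm up to the rim; below, a tapered foot 42-47 mm across. Mouth 54 mm wide, 7 mm deep. All saucers are alike: set on another, the foot drops into the mouth and it rests on the rim, 19 mm above the one below. Origin: centre of the underside; z up.
- green_saucer: white porcelain saucer, 60 mm across, 24 mm high, 80 g, with a flat cake of dry green paint and a green line outside. Straight wall from 5 mm up to the rim; below, a tapered foot 42-47 mm across. Mouth 54 mm wide, 7 mm deep. All saucers are alike: set on another, the foot drops into the mouth and it rests on the rim, 19 mm above the one below. Origin: centre of the underside; z up.
- blue_saucer: white porcelain saucer, 60 mm across, 24 mm high, 80 g, with a flat cake of dry blue paint and a blue line outside. Straight wall from 5 mm up to the rim; below, a tapered foot 42-47 mm across. Mouth 54 mm wide, 7 mm deep. All saucers are alike: set on another, the foot drops into the mouth and it rests on the rim, 19 mm above the one below. Origin: centre of the underside; z up.
- gold_saucer: white porcelain saucer, 60 mm across, 24 mm high, 80 g, with a flat cake of dry gold-yellow paint and a gold-yellow line outside. Straight wall from 5 mm up to the rim; below, a tapered foot 42-47 mm across. Mouth 54 mm wide, 7 mm deep. All saucers are alike: set on another, the foot drops into the mouth and it rests on the rim, 19 mm above the one below. Origin: centre of the underside; z up.
- black_saucer: white porcelain saucer, 60 mm across, 24 mm high, 80 g, with a flat cake of dry black paint and a black line outside. Straight wall from 5 mm up to the rim; below, a tapered foot 42-47 mm across. Mouth 54 mm wide, 7 mm deep. All saucers are alike: set on another, the foot drops into the mouth and it rests on the rim, 19 mm above the one below. Origin: centre of the underside; z up. Stays put.
- lid: white porcelain lid: disc 60 mm across, 5 to 10 mm above its underside, on a tapered foot 42-47 mm across; in the middle an upright round knob, 18 mm across, from 10 to 28 mm, with a blue line round knob and rim; 60 g. Lies on its foot, knob up. On a saucer its foot drops into the mouth; its origin is then 19 mm above the saucer's. Origin: centre of the underside; z up.
- cork_mat: round brown cork mat with a dark green edge, 94 mm across and 5 mm thick, fixed to the table, on which the stack is to stand. Origin: centre of its underside, on the table; its top is 5 mm above.
- ink_bottle: amber glass ink bottle with a paper label and black cap, 48 mm across, 75 mm high, standing loose; stays where it is. Origin: centre of its underside.
- tape_roll: yellow-green roll of adhesive tape lying flat, 86 mm across, 19 mm high, loose, with an open middle; stays where it is. Origin: centre of its underside, on its axis.
Not all that is in view belongs to the job. Leave any pink look-alike of the gold_saucer alone.

How it is judged:
By the outcome, as a careful person would: the job done as asked, in the order asked, and still so for the second after the job is handed in, with the robot touching nothing.
It also fails if it takes over 122 s, if anything falls off the work surface, if the arm or the gripper's body presses on something with over 40 N, if the wrist force passes 120 N, or if a joint passes its speed limit or range.

## Working session

There is one attempt and no reset: what is moved stays moved. The work goes in short steps, each a Python script; the robot and the scene stay as the last script left them, time stands still between calls to the robot, and variables do not carry over. Pictures are saved under pics/ and viewed, at most 14 in all, crops included, and the job is handed in when it is done.

```bash
mkdir -p pics
python3 - <<'E'
from rig import manip as m
import cv2,numpy as np
np.set_printoptions(precision=4,suppress=True)
for n in("scene","side","wrist"):
    c=m.camera(n);cv2.imwrite(f"pics/{n}0.png",c["image"][...,::-1])
    print(n,c["fx"],c["fy"],c["cx"],c["cy"]);print(c.get("cam_to_world",c.get("mount")))
print(m.get_time(),m.get_position(),m.get_ee_rot(),m.get_width())
E
```

```text
scene 493.80119097926644 493.80119097926644 324.30087233721736 249.7815601240026
[[-0.8215  0.4471 -0.354   0.84  ]
 [ 0.57    0.6255 -0.5327  0.5777]
 [-0.0168 -0.6394 -0.7687  0.8544]
 [ 0.      0.      0.      1.    ]]
side 447.41580680205504 447.41580680205504 315.2229468180727 238.3558584478668
[[-0.9709 -0.1742  0.1644  0.3346]
 [-0.2396  0.6979 -0.6749  0.6436]
 [ 0.0028 -0.6946 -0.7194  0.727 ]
 [ 0.      0.      0.      1.    ]]
wrist 427.7804202301757 427.7804202301757 315.57545409500415 240.6866686192273
[[ 0.0004 -0.955  -0.2966  0.0755]
 [ 1.      0.0002  0.0004  0.0007]
 [-0.0003 -0.2966  0.955  -0.1541]
 [ 0.      0.      0.      1.    ]]
0.15 [0.155  0.605  0.2192] [-0.3929 -3.1168  0.0019] 0.08546987694520049
```

View pics/scene0.png

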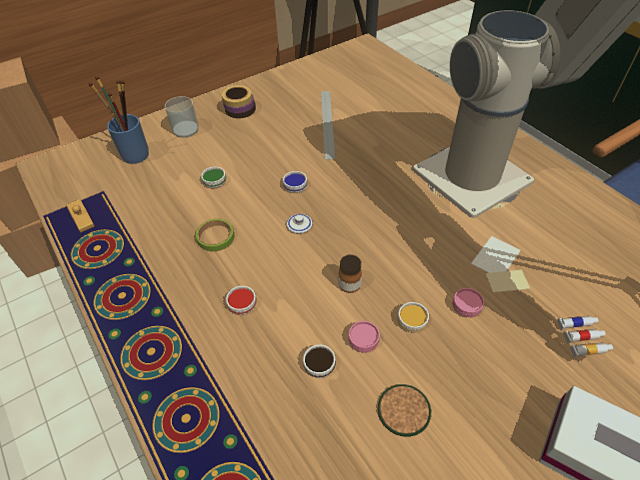

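View pics/side0.png

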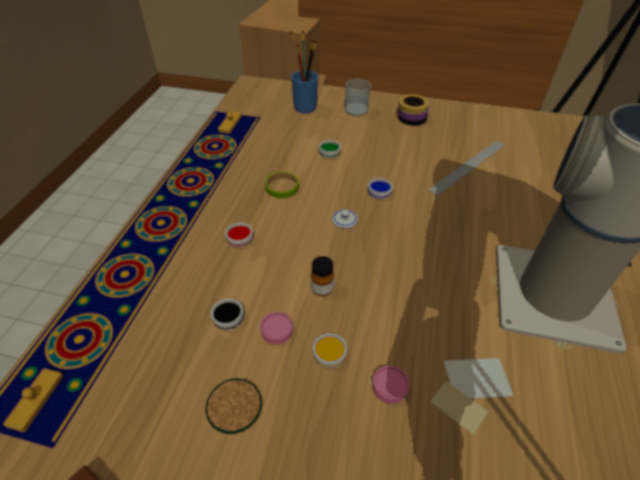

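Scene view: red (240,298), green (213,176), blue (294,181), gold (413,316), lid (299,222), mat (404,410), black (320,360), bottle (350,272), tape (215,234). Two pink decoys are at (363,335) and (468,302). The side view agrees. Next I fit these in both views and cross-check.

```bash
cat > loc.py <<'E'
import numpy as np
def back(c,T,u,v,z):
    d=T[:3,:3]@np.array([(u-c["cx"])/c["fx"],(v-c["cy"])/c["fy"],1.])
    o=T[:3,3]; return (o+d*(z-o[2])/d[2])[:2]
def proj(c,T,P):
    P=np.atleast_2d(P); q=(P-T[:3,3])@T[:3,:3]
    return np.c_[c["fx"]*q[:,0]/q[:,2]+c["cx"],c["fy"]*q[:,1]/q[:,2]+c["cy"]]
E
python3 - <<'E'
from rig import manip as m
import cv2,numpy as np
from loc import *
np.set_printoptions(precision=4,suppress=True)
S={"scene":dict(red=(240,298),green=(213,176),blue=(294,181),gold=(413,316),black=(320,360),pink1=(363,335),pink2=(468,302),lid=(299,217),mat=(404,410),tape=(215,236),bottle=(350,260)),
"side":dict(red=(239,234),green=(330,149),blue=(381,188),gold=(330,349),black=(227,313),pink1=(277,328),pink2=(391,384),lid=(345,214),mat=(234,405),tape=(282,184),bottle=(322,265))}
Z=dict(lid=.028,mat=.005,tape=.019,bottle=.075)
for n in S:
    c=m.camera(n);im=c["image"];lab=cv2.cvtColor(im,cv2.COLOR_RGB2LAB).astype(float)
    for k,(u,v) in S[n].items():
        r=60;T=c["cam_to_world"]
        if k in("lid","bottle","tape"): print(n,k,back(c,T,u,v,Z[k]));continue
        x0,y0=u-r,v-r;w=lab[y0:v+r,x0:u+r];ref=np.median(w[r-3:r+4,r-3:r+4].reshape(-1,3),0)
        mk=(np.linalg.norm((w-ref)*[.4,1,1],axis=2)<(14 if k!="mat" else 9)).astype(np.uint8)
        if k=="mat": mk=cv2.morphologyEx(mk,cv2.MORPH_CLOSE,np.ones((3,3)))
        _,L,st,ce=cv2.connectedComponentsWithStats(mk);i=L[r,r]
        cx,cy=ce[i]+[x0,y0];p=back(c,T,cx,cy,Z.get(k,.017))
        bx=[back(c,T,st[i,0]+x0-.5,cy,Z.get(k,.017)),back(c,T,st[i,0]+st[i,2]+x0-.5,cy,Z.get(k,.017))]
        print(n,k,(round(cx,1),round(cy,1)),p,"diam",round(np.linalg.norm(bx[0]-bx[1]),4),st[i,4])
E
```

```text
scene red (np.float64(240.3), np.float64(298.1)) [0.6677 0.0032] diam 0.0514 370
scene green (np.float64(212.8), np.float64(175.0)) [ 0.544  -0.3702] diam 0.0511 175
scene blue (np.float64(294.5), np.float64(179.6)) [ 0.3846 -0.234 ] diam 0.0502 183
scene gold (np.float64(412.6), np.float64(315.1)) [0.4081 0.2373] diam 0.0513 408
scene black (np.float64(318.8), np.float64(359.4)) [0.6141 0.2097] diam 0.0522 528
scene pink1 (np.float64(363.3), np.float64(334.7)) [0.5145 0.2159] diam 0.0597 602
scene pink2 (np.float64(469.5), np.float64(301.0)) [0.2925 0.2783] diam 0.0622 491
scene lid [ 0.4509 -0.1098]
scene mat (np.float64(401.1), np.float64(403.3)) [0.5398 0.3592] diam 0.1398 2048
scene tape [ 0.6335 -0.1785]
scene bottle [0.4542 0.0897]
side red (np.float64(238.7), np.float64(232.5)) [0.6671 0.0011] diam 0.0469 196
side green (np.float64(329.4), np.float64(146.7)) [ 0.5432 -0.3723] diam 0.044 88
side blue (np.float64(379.9), np.float64(186.1)) [ 0.384  -0.2371] diam 0.0423 122
side gold (np.float64(329.5), np.float64(348.5)) [0.4069 0.2362] diam 0.0499 511
side black (np.float64(226.5), np.float64(312.1)) [0.614  0.2076] diam 0.0494 375
side pink1 (np.float64(276.0), np.float64(327.3)) [0.5125 0.2172] diam 0.061 802
side pink2 (np.float64(391.5), np.float64(384.2)) [0.2911 0.277 ] diam 0.0605 977
side lid [ 0.4468 -0.1041]
side mat (np.float64(234.8), np.float64(410.2)) [0.5338 0.3774] diam 0.1962 11573
side tape [ 0.6219 -0.1834]
side bottle [0.4541 0.0976]
```

```bash
cat >> loc.py <<'E'
from rig import manip as m
import cv2
from scipy.spatial.transform import Rotation as Ro
def ori(x,y):
    a=np.arctan2(y,x); Y=np.array([np.cos(a),np.sin(a),0]); Z=np.array([0,0,-1.])
    return Ro.from_matrix(np.c_[np.cross(Y,Z)*1,Y,Z]).as_rotvec()
def wrist():
    p,r=np.array(m.get_position()),np.array(m.get_ee_rot())
    c=m.camera("wrist");T=np.eye(4);T[:3,:3]=Ro.from_rotvec(r).as_matrix();T[:3,3]=p
    return c,T@c["mount"]
E
python3 - <<'E'
from loc import *
np.set_printoptions(precision=4,suppress=True)
c=m.camera("scene");g=back(c,c["cam_to_world"],404,410,.005)
c=m.camera("side");g2=back(c,c["cam_to_world"],234,405,.005);print(g,g2);g=(g+g2)/2
o=ori(*g);print(Ro.from_rotvec(o).as_matrix())
m.move_to([*g,.2],o)
c,T=wrist();cv2.imwrite("pics/mat.png",c["image"][...,::-1])
print(m.get_time(),m.get_position(),m.get_joint_positions(),proj(c,T,[*g,.005]),m.get_contact_force())
E
```

```text
[0.5437 0.3714] [0.5381 0.3696]
[[-0.5651  0.825   0.    ]
 [ 0.825   0.5651 -0.    ]
 [-0.      0.     -1.    ]]
2.0583 [0.5401 0.3715 0.2001] [ 0.5843  0.4887  1.5732  0.0002  1.0797 -0.0182] [[314.749  205.0584]] [-0.0924  0.9308 -0.0911]
```

View pics/mat.png

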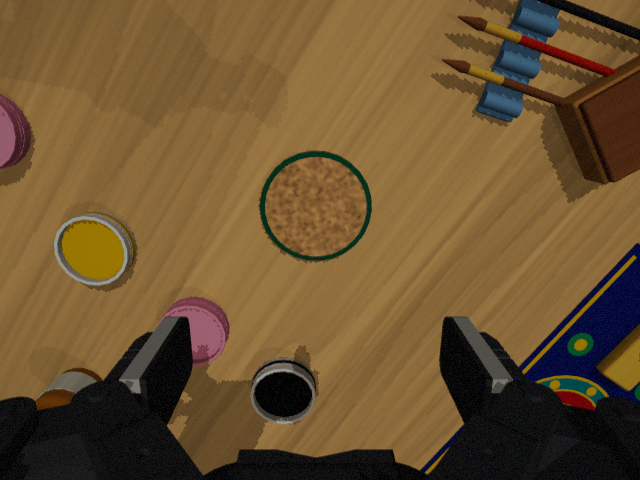

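The mat is centred at (316,206.5) px, against (314.7,205) predicted, so the estimate is good to about 1 mm. I'll lightly touch the fixed mat with the fingers at 60 mm to learn the true tip height, then look at gold.

Run:
```python
from loc import *
np.set_printoptions(precision=4,suppress=True)
c,T=wrist();mat=back(c,T,316,206.5,.005);print("mat",mat)
m.command_gripper(.06,20)
o=ori(*mat);m.servo_line([*mat,.04],o,rate=.2)
f0=np.array(m.get_contact_force());z=.036
while z>.006:
    m.servo_line([*mat,z],rate=.03);f=np.array(m.get_contact_force())-f0
    if f[2]>2.5:break
    z-=.0015
print("touch",z,m.get_position(),f,m.get_width())
m.servo_line([*mat,.1],rate=.25);m.command_gripper(.085)
g=[.408,.239];m.move_to([*g,.13],ori(*g));c,T=wrist()
cv2.imwrite("pics/gold.png",c["image"][...,::-1]);print(m.get_time(),proj(c,T,[*g,.017]))
```

```text
mat [0.5424 0.3702]
touch 0.005999999999999983 [0.5423 0.3701 0.0074] [ 0.6767  0.2349 -0.8245] 0.05985262922812073
10.1917 [[310.8943 230.4792]]
```

View pics/gold.png

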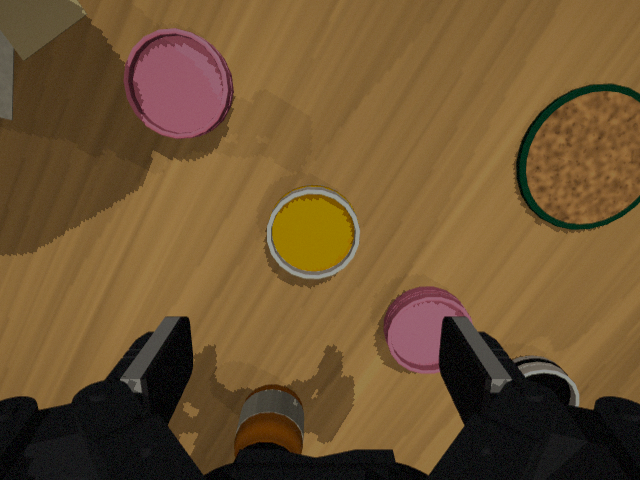

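Gold is at (313,233) against (311,230.5) predicted. But the touch test found no mat down to TCP z=7.4 mm, which doesn't fit tips 22 mm ahead of the TCP. I'll look from the side and probe further down.

Run:
```python
from loc import *
np.set_printoptions(precision=4,suppress=True)
mat=[.5424,.3702];m.command_gripper(.06,20)
m.move_to([*mat,.06],ori(*mat));m.servo_line([*mat,.008],rate=.1)
ims=[]
for n in("scene","side"):
    c=m.camera(n);u,v=proj(c,c["cam_to_world"],[*mat,.03])[0].astype(int)
    im=c["image"][max(v-80,0):v+70,max(0,u-100):u+100,::-1];ims.append(cv2.resize(im,(400,300),interpolation=cv2.INTER_CUBIC))
cv2.imwrite("pics/low.png",np.hstack(ims))
f0=np.array(m.get_contact_force());z=.006
while z>-.025:
    m.servo_line([*mat,z],rate=.03);f=np.array(m.get_contact_force())-f0
    if f[2]>2.5:break
    z-=.0015
print("touch",z,m.get_position(),f,m.get_width())
m.servo_line([*mat,.06],rate=.25);print(m.get_time())
```

```text
touch -0.011999999999999999 [ 0.5426  0.3703 -0.0115] [-0.4329 -1.2792  4.6529] 0.05995875969179371
15.8417
```

View pics/low.png

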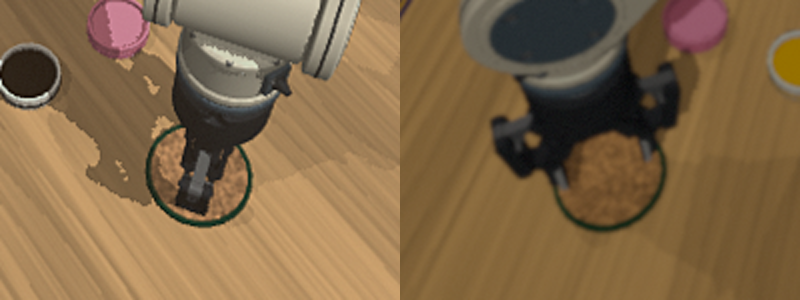

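The tips touched the 5 mm mat top at reported TCP z=-11.5 mm. At 60 mm opening they therefore sit 16.5 mm *behind* the reported TCP, and I'll use that measured value rather than the stated 22 mm. The side crop shows the fingers centred over the mat. Next is red.

```bash
cat >> loc.py <<'E'
TIP=.0165; MAT=np.array([.5424,.3702]); UP=.12
def find(g,zf=.0205):
    c,T=wrist();u,v=proj(c,T,[*g,.017])[0].round().astype(int)
    lab=cv2.cvtColor(c["image"],cv2.COLOR_RGB2LAB).astype(float)
    ref=np.median(lab[v-4:v+5,u-4:u+5].reshape(-1,3),0)
    mk=(np.linalg.norm((lab-ref)*[.4,1,1],axis=2)<20).astype(np.uint8)
    _,L,st,ce=cv2.connectedComponentsWithStats(mk);i=L[v,u]
    p=back(c,T,*ce[i],zf);d=np.linalg.norm(back(c,T,st[i,0],ce[i][1],.017)-back(c,T,st[i,0]+st[i,2],ce[i][1],.017))
    print("find",p,"width",round(d,4),"shift",(p-g)*1e3); assert .045<d<.058 and np.linalg.norm(p-g)<.008
    return p,c
def pick(g,tip,opening,wmin,wmax):
    m.command_gripper(opening,40)
    m.servo_line([*g,tip-TIP],ori(*g),rate=.12)
    f=m.get_contact_force();m.command_gripper(0,40);w=m.get_width()
    print("grip",w,m.get_grip_force(),"f",np.round(f,1));assert wmin<w<wmax
    m.servo_line([*g,UP],rate=.2);print("lifted w",m.get_width())
def place(tcpz,opening):
    m.move_to([*MAT,max(UP,tcpz+.03)],ori(*MAT));m.servo_line([*MAT,tcpz+.006],rate=.12)
    f0=np.array(m.get_contact_force());z=tcpz+.004
    while z>tcpz-.0035:
        m.servo_line([*MAT,z],rate=.02);f=np.array(m.get_contact_force())-f0
        if f[2]>2.5:break
        z-=.001
    print("set at",(z-tcpz)*1e3,"mm vs nominal, f",np.round(f,1))
    m.command_gripper(opening);m.hold(.2);m.servo_line([*MAT,max(UP,tcpz+.05)],rate=.2)
    print("t",m.get_time())
def saucer(g,k):
    g=np.array(g);m.move_to([*g,UP],ori(*g));p,_=find(g)
    pick(p,.007,.078,.056,.063);place(.007-TIP+.005+.019*k,.075)
E
python3 - <<'E'
from loc import *
np.set_printoptions(precision=4,suppress=True)
saucer([.668,.004],0)
c,T=wrist();cv2.imwrite("pics/red_on.png",c["image"][...,::-1]);print(proj(c,T,[*MAT,.022+.0035]),proj(c,T,[*MAT,.005]))
E
```

```text
find [0.6689 0.0048] width 0.0533 shift [0.9121 0.7713]
grip 0.05840322871076704 42.442220016382635 f [ 0.6 -0.7  0.3]
lifted w 0.05848200246209252
set at 1.0 mm vs nominal, f [-0.8 -2.7  3.8]
t 24.8667
[[315.8445 239.3598]] [[315.8633 230.1285]]
```

View pics/red_on.png

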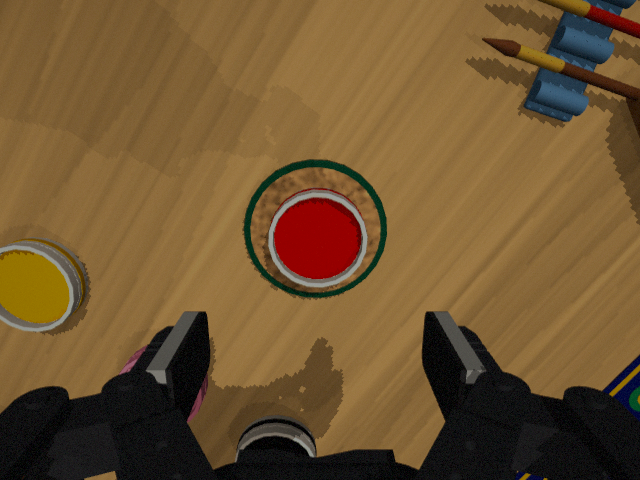

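Red sits at (318,238.5) px against (316,239) expected, about 1 mm off and well inside the mat ring. Next are green, blue and gold, with an assert on each grip.

Run:
```python
from loc import *
np.set_printoptions(precision=4,suppress=True)
saucer([.5445,-.369],1)
c,T=wrist();cv2.imwrite("pics/green_on.png",c["image"][...,::-1]);print(proj(c,T,[*MAT,.0445]))
```

```text
find [ 0.5461 -0.366 ] width 0.0532 shift [1.6499 2.9651]
grip 0.05850515525889949 42.456493894569576 f [-0.2 -0.4  0.3]
lifted w 0.05842125711097245
set at 0.9999999999999974 mm vs nominal, f [-1.  -1.1  2.8]
t 35.9
[[315.5645 249.2025]]
```

View pics/green_on.png

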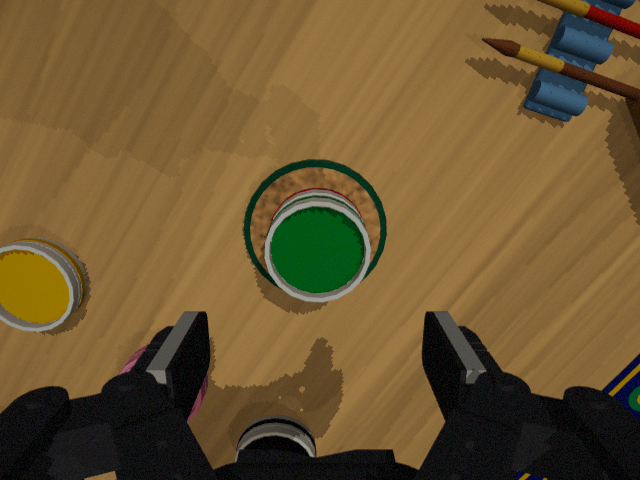

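Green is seated at (318,248), concentric with red and at the expected height. Next are blue and gold.

```bash
python3 - <<'E'
from loc import *
np.set_printoptions(precision=4,suppress=True)
saucer([.386,-.233],2)
saucer([.4095,.2405],3)
c,T=wrist();cv2.imwrite("pics/gold_on.png",c["image"][...,::-1]);print(proj(c,T,[*MAT,.0825]))
g=np.array([.449,-.107]);m.move_to([*g,UP],ori(*g));c,T=wrist();cv2.imwrite("pics/lid.png",c["image"][...,::-1])
print(proj(c,T,[[*g,.028],[*g,.01]]),m.get_time())
E
python3 -c "
import cv2,numpy as np
a=cv2.imread('pics/gold_on.png');b=cv2.imread('pics/lid.png')
cv2.imwrite('pics/both.png',np.hstack([a[90:390,120:520],b[90:390,120:520]]))"
```

```text
find [ 0.3879 -0.2309] width 0.0526 shift [1.9054 2.087 ]
grip 0.058351913267148406 41.06801990652457 f [ 0.2 -0.  -0. ]
lifted w 0.05801654210960244
set at -6.938893903907228e-15 mm vs nominal, f [-1.4 -2.3  7.5]
t 46.1833
find [0.4092 0.2384] width 0.0528 shift [-0.2965 -2.0793]
grip 0.05839568740948506 41.15453822538257 f [-0.4 -0.6  0.3]
lifted w 0.058700520886150916
set at 0.0 mm vs nominal, f [-1.9 -1.8  7.7]
t 53.2583
[[313.5554 273.2897]]
[[314.1701 241.7664]
 [314.2481 233.4044]] 55.1333
```

View pics/both.png

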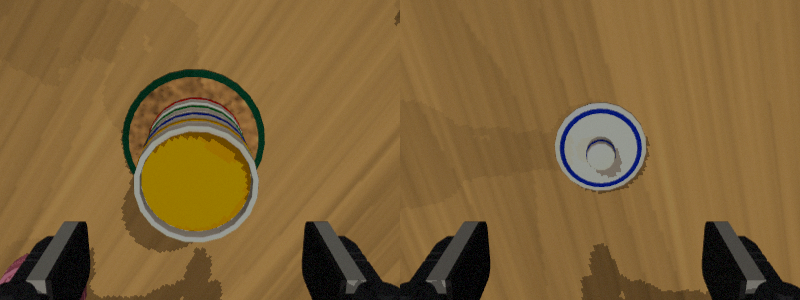

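Left crop: gold is on top at (196,183), concentric with the lines below. Right crop: the lid disc is at full-image (321,237) and the knob top at (321,246). The tip offset changes with opening, so I'll first touch the bare table at 20 mm, then take the lid by its knob.

Run:
```python
import loc
from loc import *
np.set_printoptions(precision=4,suppress=True)
c,T=wrist();a,b=back(c,T,321,237,.01),back(c,T,321,246,.028);print("lid",a,b);g=(a+b)/2
assert np.linalg.norm(a-b)<.004
t=np.array([.40,-.19]);m.command_gripper(.02,40);m.move_to([*t,.05],ori(*t));m.servo_line([*t,.006],rate=.12)
f0=np.array(m.get_contact_force());z=.004
while z>-.017:
    m.servo_line([*t,z],rate=.03);f=np.array(m.get_contact_force())-f0
    if f[2]>2.5:break
    z-=.001
print("touch",z,f,m.get_width());assert f[2]>2.5
TIP2=-(z+.0005);m.servo_line([*t,.08],rate=.25)
loc.TIP=TIP2
m.move_to([*g,.08],ori(*g))
pick(g,.0135,.034,.014,.021)
place(.0135-TIP2+.005+.076,.034)
m.servo_line([*MAT,.2],rate=.2)
c,T=wrist();A=c["image"][90:390,120:520]
c=m.camera("side");u,v=proj(c,c["cam_to_world"],[*MAT,.05])[0].astype(int);B=cv2.resize(c["image"][v-60:v+60,u-80:u+80],(400,300),interpolation=cv2.INTER_CUBIC)
cv2.imwrite("pics/final.png",np.hstack([A,B])[...,::-1]);print(m.get_time())
```

```text
lid [ 0.4527 -0.1102] [ 0.4524 -0.1105]
touch -0.012000000000000004 [-1.7726  1.8131 11.7984] 0.020012326612157127
grip 0.016167514682358813 39.004871249198914 f [-0.4  0.2 -0.2]
lifted w 0.015985811705502617
set at 0.0 mm vs nominal, f [-2.  -1.9  7.3]
t 68.5333
69.1167
```

View pics/final.png

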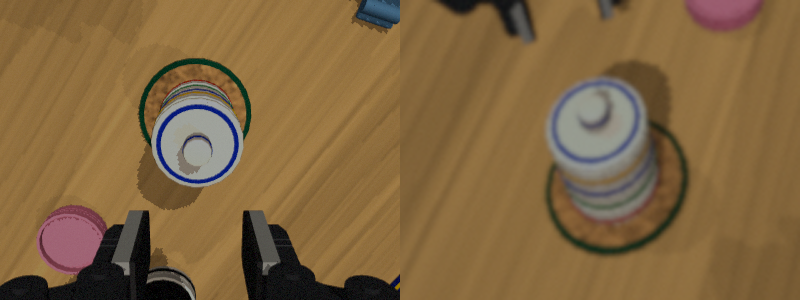

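The stack is upright and concentric, with red, green, blue and gold lines from the bottom. The lid is level on top (centre about (197,142) in the left crop), and the gripper is clear. Handing in.

```bash
python3 -c "
from rig import manip as m
print(m.sign_off())"
```

```text
the job is handed in; nothing more can be done
None
```

The saucers are stacked on the cork mat, red, green, blue, gold from the bottom, with the white lid on top; I handed the job in at about 69 s and never gripped or moved the black saucer, ink bottle, tape or pink saucers.

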